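# Turn the slide warmer up four clicks and start it

## Task

Turn up the slide warmer: with a fingertip, push the pointer arm of its dial clockwise (seen from above) by exactly four clicks from where it stands now, without going past the fourth click, and without gripping the dial. Then press the round start button on the same unit fully down and let it come back up. Leave the petri dish on the warming plate and the two vials beside the unit where they are.

Things in the scene. Friction and masses are not known exactly. Their poses are not given: they have to be found in the camera images.
- warmer: Slide warmer: fixed white case 140 (x) by 190 (y) by 48 mm high, at varying yaw. Origin: centre of its underside, on the bench. Its x points to its rear (roughly away from the robot), y to its left. On top, right: dial (axis at case x 0, y -37 mm); left: aluminium warming plate 72 x 76 mm, centre x +26, y +50, top 51 mm above the bench; before the plate: start button (x -45, y +50).
- dial (a joint): Dial angle, rad, growing clockwise from above. Click stops every 0.5236 rad (30 degrees): 0, 0.5236 ... 3.6652, eight in all, a raised mark on the case at each; starts at rest in one of the first three. Past half-way it snaps on into the next stop and stays; let go before that it springs back. A click takes about 2 to 5 N at 40 mm from the axis. At q the arm points 1.8326 - q rad from case x (anticlockwise).
- dial_hub (a point): Centre of the hub's top, on the dial's vertical axis, 83 mm above the bench. Dial: black round skirt of radius 42 mm, its top 57 mm above the bench; grey hub, radius 12 mm; one grey pointer arm, a straight upright bar 10 mm thick from the hub out to 52 mm from the axis, 57 to 83 mm above the bench, a thin pale line on top. A fingertip fits above the skirt beside the arm and pushes its flat side.
- pointer (a point): A point inside the pointer arm, 44 mm from the dial's axis, half-way up the arm (70 mm above the bench). It turns with the dial.
- start (a joint): Travel of the start button, m: 0 up, 0.005 fully down; spring, about 4 N to push it fully down; it comes back up when let go.
- start_top (a point): Centre of the top of the start button, a round pale cap of radius 11 mm in a low grey housing on the case, left front; pressed straight down.
- petri_2: Closed petri dish, 47 mm across and 10 mm high, loose on the warming plate. Origin: centre of its underside. Not to be moved.
- vial_6: Specimen vial with screw cap, 23 mm across, 60 mm high, loose on the bench at the left of the unit. Origin: centre of its underside. Not to be moved.
- vial_4: Specimen vial with screw cap, 26 mm across, 68 mm high, loose on the bench at the left of the unit, behind the other. Origin: centre of its underside. Not to be moved.

How it is judged:
By the outcome, as a careful person would: the job done as asked, in the order asked, and still so for the second after the job is handed in, with the robot touching nothing.
It also fails if it takes over 59 s, if anything falls off the work surface, if the arm or the gripper's body presses on something with over 40 N, if the wrist force passes 120 N, or if a joint passes its speed limit or range.

## Robot

A 7-joint arm with a two-finger parallel gripper is mounted at the origin on the work surface; the furniture and walls round the work are solid. World frame = base frame: x ahead of the robot, y to its left, z up, the work surface at z = 0. Lengths are in m, angles in degrees, forces in N, time in s.
With the tool pointing down it reaches from about 0.4 to 0.85 m from the base axis. Payload 4.5 kg.
Tool frame: the origin (TCP) lies midway between the tips of the shut fingers; the grasp point (between the pads) lies 19 mm behind it; z points along the fingers, y is the line along which they close (so a half turn about z gives the same grasp; the last joint's range is limited). The gripper opens to 85 mm and grips with 20 to 120 N. Pads are 22 mm wide; open, the fingers measure 114 mm over their backs; the gripper's body (76 mm by 85 mm) begins 54 mm behind the grasp point. The pads swing forward as they close: fully open they stand 13 mm farther back than shut.
Start: joints at [-68.996, 39.483, -11.15, 89.685, 9.013, 51.709, -12.324], TCP at [0.204, 0.591, 0.211] pointing down, gripper open.
Joint ranges: [-172.22, 172.22], [-26.19, 119.32], [-84.43, 86.54], [7.71, 146.69], [-57.33, 237.33], [2.42, 119.75], [-152.13, 152.13]. Speed limits (degrees/s): [147.25, 147.25, 180, 180, 180, 180, 180].

## Interface

Orientations are given as a 3x3 rotation matrix whose columns are the frame's x, y, z axes.
In Python, from station import manip gives the robot as it stands.
- The arm moves only by the tool move_arm, never from a script. Its argument "plan" is a list of rows, each an object of numbers: "tx", "ty", "tz": the shift along the tool's x, y, z in mm; "twist": the turn about the tool's z in degrees; "hand": the opening, from 0 (shut) to 1 (fully open). A call has exactly 10 rows; each row shifts and turns the commanded pose from where the row before left it, along the tool's axes as they then stand; what a row does not reach is not made up. A row lasts 1/12 s, in which the tool goes at most 41.7 mm and 7.16 degrees, less where a joint would pass 70% of its speed; a pose out of reach is approached as far as the arm can. A call is refused whole if a number of a shift passes 41.7 or a number of a turn 7.16, either way. A call with a gripper value outside its range is refused whole. The fingers move at their own pace and stop on an object; the grip force is fixed at half the most. Time passes only in rows, so rows that do not move let the fingers close, or fill a call up. It gives the time, the measured TCP pose, the force, the opening and the grip force at its end, in the units of the state.
- manip.get_state(): the state, without advancing time (a new reading comes with each control period).
- manip.get_image(name): name is "side" or "top"; returns a dict with "image" (400x640x3 uint8, red, green, blue), "fx", "fy", "cx", "cy" (pixels), "k1" (the pictures are not rectified: a ray, as slopes to the right and down, at radius r is drawn at 1 + k1 r^2 times it, then the intrinsics apply), "view" (4x4, takes a point from world to camera coordinates). Camera axes: x right, y down, z forward; pixel columns grow to the right and rows downward; lengths in m; the calibration is good to about 2 mm. A picture is of the moment at which its call begins. There is no depth.
- manip.close_job(): hands the job in; it is judged then, once.
The state is a dict: "t": time; "joint_positions": joint angles; "joint_vel": joint speeds; "effort": joint torques, N m; "eef_pos": TCP position; "tool_rot": TCP orientation; "contact_force": force on the tool from outside, world axes, zero at the start; "ft_torque": the same for the moment, N m; "opening": finger opening in m; "finger_force": force on a finger pad.
Only numpy, scipy, OpenCV 4.12 (cv2) and the standard library are available. Lean on these libraries where they do the work, as an engineer would, in place of code of your own. Each camera call takes 0.05 s, during which the arm holds its last target. There are 200 camera calls.

## Working session

There is one attempt and no reset: what is moved stays moved. The work goes in short steps, Python scripts to look and compute and a tool call to move; the robot and the scene stay as the last step left them, time stands still between calls to the robot, and variables do not carry over. Pictures are saved under pics/ and viewed, at most 10 in all, crops included, and the job is handed in when it is done.

Besides the shell and the picture viewer there is one more tool, called after "Request:" as name(argument=value, ...), one argument or row to a line, values as JSON. move_arm: Moves the arm, as the interface text tells. Its arguments: {"type":"object","properties":{"plan":{"type":"array","items":{"type":"object","properties":{"tx":{"type":"number"},"ty":{"type":"number"},"tz":{"type":"number"},"twist":{"type":"number"},"hand":{"type":"number"}}}}},"required":["plan"]}

```bash
mkdir -p pics; cat > h.py <<'E'
import numpy as np, cv2
from station import manip
def grab(n):
    d=manip.get_image(n); return d
def ray(d,u,v):
    K=np.array([[d['fx'],0,d['cx']],[0,d['fy'],d['cy']],[0,0,1.]])
    p=cv2.undistortPoints(np.array([[[u,v]]],float),K,np.array([d['k1'],0,0,0,0.]))[0,0]
    V=np.array(d['view']);R=V[:3,:3];o=-R.T@V[:3,3]
    return o,R.T@np.array([p[0],p[1],1.])
def onz(d,u,v,z):
    o,r=ray(d,u,v); return o+r*(z-o[2])/r[2]
def proj(d,P):
    V=np.array(d['view']);p=V[:3,:3]@np.array(P)+V[:3,3];x,y=p[:2]/p[2];s=1+d['k1']*(x*x+y*y)
    return d['fx']*x*s+d['cx'],d['fy']*y*s+d['cy']
E
python3 - <<'E'
from h import *
for n in('top','side'):
    d=grab(n);cv2.imwrite(f'pics/{n}1.png',d['image'][:,:,::-1]);print(n,np.round(d['view'],3).tolist(),d['fx'],d['k1'])
s=manip.get_state();print(s['t'],s['eef_pos'],np.round(s['tool_rot'],3),s['opening'])
E
```

```text
top [[-0.01, -1.0, -0.004, 0.504], [-0.999, 0.01, -0.041, 0.484], [0.041, 0.003, -0.999, 0.917], [0.0, 0.0, 0.0, 1.0]] 441.7545472537141 -0.05379610654218372
side [[-0.961, -0.275, -0.011, 0.632], [-0.116, 0.44, -0.891, -0.098], [0.249, -0.855, -0.454, 1.18], [0.0, 0.0, 0.0, 1.0]] 431.4809704421189 0.020130569506708308
0.1 [0.20401292 0.5900835  0.21012307] [[-0.945  0.327 -0.   ]
 [ 0.327  0.945 -0.002]
 [-0.    -0.002 -1.   ]] 0.08529521137016124
```

View pics/top1.png

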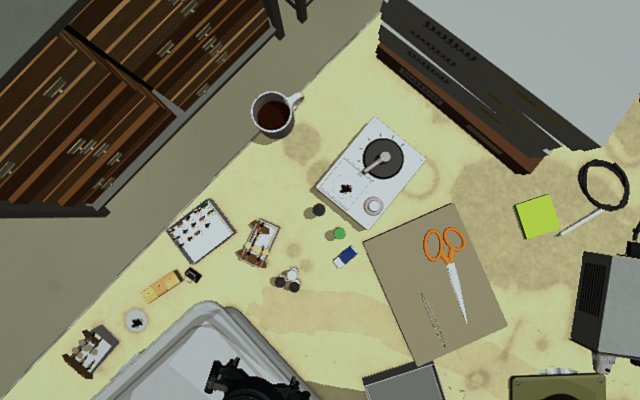

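View pics/side1.png

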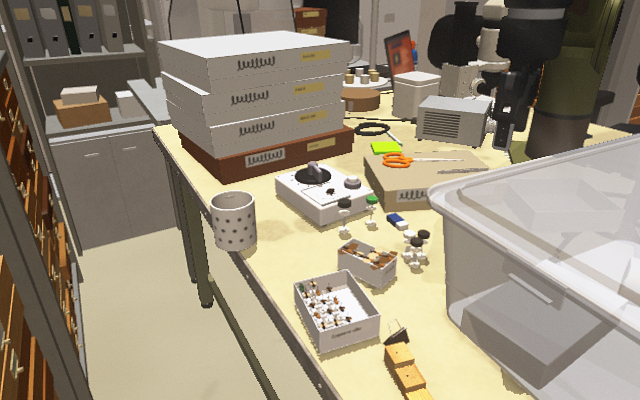

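The top view shows the warmer at about (370,172): dial hub (385,157), arm pointing lower left to about (362,172), button (373,206), dish (346,188), vials (318,210) and (339,233). A tall box stack stands behind and to the right.

```bash
python3 - <<'E'
from h import *
im=cv2.imread('pics/top1.png')[100:250,290:490]
cv2.imwrite('pics/c1.png',cv2.resize(im,None,fx=4,fy=4,interpolation=cv2.INTER_CUBIC))
d=grab('top')
for n,u,v,z in[('hub',385,157,.083),('tip',362,172,.083),('button',373,206,.055),('c1',376,117,.048),('c2',425,159,.048),('c3',367,229,.048),('c4',315,188,.048),('stack',530,172,.0),('stackL',377,45,0)]: print(n,onz(d,u,v,z).round(4))
E
```

```text
hub [0.5599 0.3735 0.083 ]
tip [0.5311 0.4187 0.083 ]
button [0.4653 0.3952 0.055 ]
c1 [0.6464 0.3854 0.048 ]
c2 [0.5596 0.2873 0.048 ]
c3 [0.4193 0.4071 0.048 ]
c4 [0.5029 0.5108 0.048 ]
stack [0.5357 0.0488 0.    ]
stackL [0.8151 0.3743 0.    ]
```

View pics/c1.png

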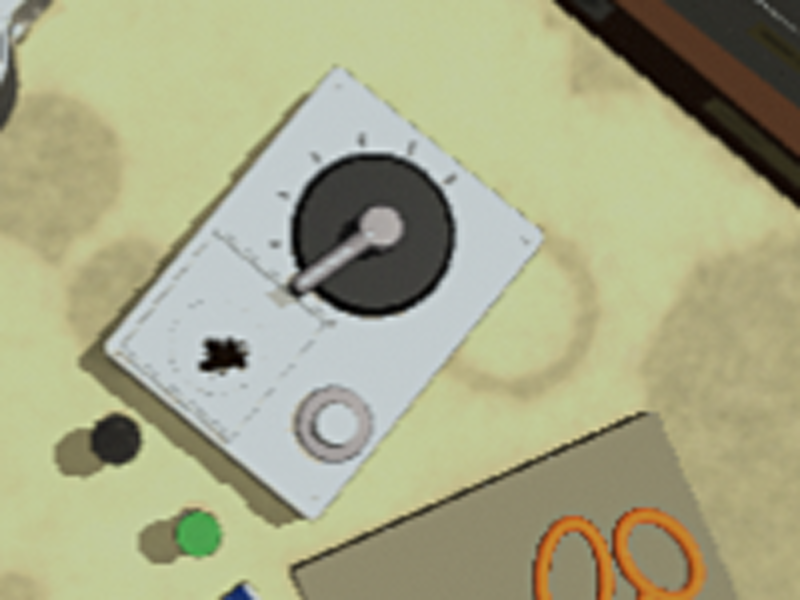

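Geometry from the picture: case yaw is about 49.3° and the hub is at (0.560, 0.3735). The button is at about (0.465, 0.396). The arm is at world 124°, which is stop 1, so the target is stop 5 at world 4.3°. I'll approach high with the gripper shut.

Request:
move_arm(
  plan=[
    {"tx":-30,"ty":-7,"hand":0},
    {"tx":-36,"ty":-9,"hand":0},
    {"tx":-36,"ty":-9,"hand":0},
    {"tx":-36,"ty":-9,"hand":0},
    {"tx":-36,"ty":-9,"hand":0},
    {"tx":-36,"ty":-9,"hand":0},
    {"tx":-36,"ty":-9,"hand":0},
    {"tx":-36,"ty":-9,"hand":0},
    {"tx":-36,"ty":-9,"hand":0},
    {"tx":-30,"ty":-7,"hand":0},
  ],
)

```text
validation failed for argument at $.pl...
```

Request:
move_arm(
  plan=[
    {"twist":-6,"hand":0},
    {"twist":-6,"hand":0},
    {"twist":-6,"hand":0},
    {"twist":-6,"hand":0},
    {"twist":-6,"hand":0},
    {"twist":-6,"hand":0},
    {"twist":-6,"hand":0},
    {"twist":-6,"hand":0},
    {"twist":-5.4,"hand":0},
    {"hand":0},
  ],
)

```text
validation failed for argument at $.pl...
```

```bash
cat >> h.py <<'E'
H=np.array([.560,.3735])
def show(goal=None):
    s=manip.get_state();p=np.array(s['eef_pos']);R=np.array(s['tool_rot'])
    print('t',s['t'],'p',p.round(4),'yaw_y',np.degrees(np.arctan2(R[1,1],R[0,1])).round(2),'zax',R[:,2].round(4),'F',np.round(s['contact_force'],2),'op',s['opening'],'j',np.round(s['joint_positions'],1))
    e=p[:2]-H;print('r,ang from hub',np.hypot(*e).round(4),np.degrees(np.arctan2(e[1],e[0])).round(2),'tool-frame hub offset mm',((np.r_[H,p[2]]-p)@R*1000).round(1))
    if goal is not None: print('go mm',((np.array(goal)-p)@R*1000).round(1))
E
python3 - <<'E'
from h import *
show([.516,.392,.21])
d=grab('top');cv2.imwrite('pics/t2.png',cv2.resize(d['image'][60:260,240:500,::-1],None,fx=3,fy=3,interpolation=cv2.INTER_CUBIC))
d=grab('side');cv2.imwrite('pics/s2.png',cv2.resize(d['image'][60:260,240:500,::-1],None,fx=3,fy=3,interpolation=cv2.INTER_CUBIC))
E
```

```text
t 0.15 p [0.2041 0.5902 0.2103] yaw_y 70.93 zax [-4.0e-04 -1.4e-03 -1.0e+00] F [ 0.68  0.4  -0.07] op 0.08500393443778452 j [-69.   39.5 -11.1  89.7   9.   51.7 -12.3]
r,ang from hub 0.4167 148.67 tool-frame hub offset mm [-4.072e+02 -8.850e+01  2.000e-01]
go mm [-359.6  -85.4    0.4]
```

View pics/s2.png

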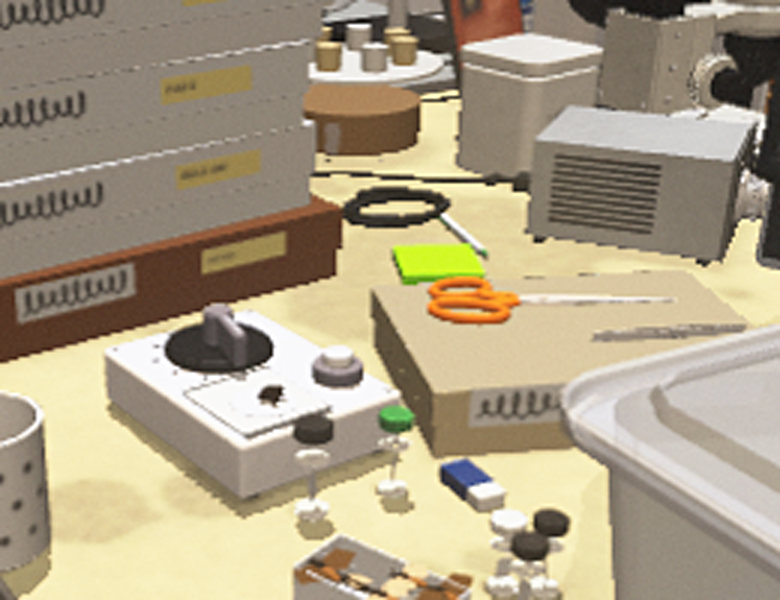

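The side view shows the warmer undisturbed: arm at about (225,335), button (338,360). The arm has not moved because the call failed validation. I'll give every field in each row.

Request:
move_arm(
  plan=[
    {"tx":-30,"ty":-7,"tz":0,"twist":0,"hand":0},
    {"tx":-36,"ty":-9,"tz":0,"twist":0,"hand":0},
    {"tx":-36,"ty":-9,"tz":0,"twist":0,"hand":0},
    {"tx":-36,"ty":-9,"tz":0,"twist":0,"hand":0},
    {"tx":-36,"ty":-9,"tz":0,"twist":0,"hand":0},
    {"tx":-36,"ty":-9,"tz":0,"twist":0,"hand":0},
    {"tx":-36,"ty":-9,"tz":0,"twist":0,"hand":0},
    {"tx":-36,"ty":-9,"tz":0,"twist":0,"hand":0},
    {"tx":-36,"ty":-9,"tz":0,"twist":0,"hand":0},
    {"tx":-30,"ty":-7,"tz":0,"twist":0,"hand":0},
  ],
)

```text
t: 1.08
eef_pos: [0.5076, 0.393, 0.2108]
tool_rot: [[-0.944, 0.329, 0.001], [0.329, 0.944, -0.001], [-0.001, -0.001, -1.0]]
contact_force: [0.5, 0.4, -0.3]
opening: 0.0001
finger_force: 0.0
```

Request:
move_arm(
  plan=[
    {"tx":0,"ty":0,"tz":0,"twist":-6,"hand":0},
    {"tx":0,"ty":0,"tz":0,"twist":-6,"hand":0},
    {"tx":0,"ty":0,"tz":0,"twist":-6,"hand":0},
    {"tx":0,"ty":0,"tz":0,"twist":-6,"hand":0},
    {"tx":0,"ty":0,"tz":0,"twist":-6,"hand":0},
    {"tx":0,"ty":0,"tz":0,"twist":-6,"hand":0},
    {"tx":0,"ty":0,"tz":0,"twist":-6,"hand":0},
    {"tx":0,"ty":0,"tz":0,"twist":-6,"hand":0},
    {"tx":0,"ty":0,"tz":0,"twist":-5.4,"hand":0},
    {"tx":0,"ty":0,"tz":0,"twist":0,"hand":0},
  ],
)

```text
t: 1.92
eef_pos: [0.505, 0.3954, 0.2106]
tool_rot: [[-0.825, -0.566, -0.001], [-0.566, 0.825, -0.0], [0.001, 0.0, -1.0]]
contact_force: [0.0, -0.4, -0.7]
opening: 0.0002
finger_force: 0.0
```

```bash
python3 - <<'E'
from h import *
show([.516,.392,.11])
E
```

```text
t 1.9167 p [0.505  0.3954 0.2106] yaw_y 124.44 zax [-6.e-04 -1.e-04 -1.e+00] F [ 0.02 -0.36 -0.69] op 0.00017339323986160124 j [-27.3  42.7 -28.2  86.1  22.4  57.   62.9]
r,ang from hub 0.0592 158.25 tool-frame hub offset mm [-32.9 -49.2  -0. ]
go mm [ -7.2  -9.1 100.6]
```

Request:
move_arm(
  plan=[
    {"tx":-2,"ty":-9,"tz":20,"twist":0,"hand":0},
    {"tx":-2,"ty":0,"tz":25,"twist":0,"hand":0},
    {"tx":0,"ty":0,"tz":25,"twist":0,"hand":0},
    {"tx":0,"ty":0,"tz":20,"twist":0,"hand":0},
    {"tx":0,"ty":0,"tz":15,"twist":0,"hand":0},
    {"tx":0,"ty":0,"tz":10,"twist":0,"hand":0},
    {"tx":0,"ty":0,"tz":10,"twist":0,"hand":0},
    {"tx":0,"ty":0,"tz":10,"twist":0,"hand":0},
    {"tx":0,"ty":0,"tz":7,"twist":0,"hand":0},
    {"tx":0,"ty":0,"tz":0,"twist":0,"hand":0},
  ],
)

```text
t: 2.75
eef_pos: [0.5128, 0.39, 0.0676]
tool_rot: [[-0.826, -0.564, -0.001], [-0.564, 0.826, -0.001], [0.002, -0.0, -1.0]]
contact_force: [0.0, 0.2, -0.0]
opening: -0.0
finger_force: 0.0
```

```bash
python3 - <<'E'
from h import *
show()
d=grab('side');cv2.imwrite('pics/s3.png',cv2.resize(d['image'][120:240,260:400,::-1],None,fx=5,fy=5,interpolation=cv2.INTER_CUBIC))
E
```

```text
t 2.75 p [0.5128 0.39   0.0676] yaw_y 124.32 zax [-0.0014 -0.0014 -1.    ] F [ 0.01  0.15 -0.03] op -2.7019811680258745e-05 j [-28.9  52.8 -23.6  91.7  28.6  41.7  58.5]
r,ang from hub 0.05 160.72 tool-frame hub offset mm [-29.7 -40.2  -0. ]
```

View pics/s3.png

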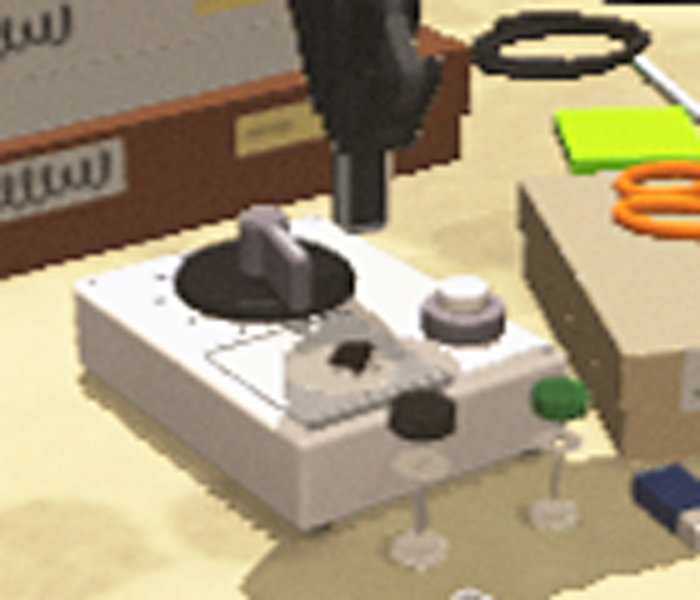

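The side view shows the arm bar at (275,255) and the shut finger at (360,220), which looks farther back than I expected. I'll check by projecting the TCP.

```bash
python3 - <<'E'
from h import *
d=grab('side');f=lambda P:[round((a-b)*5) for a,b in zip(proj(d,P),(260,120))]
p=manip.get_state()['eef_pos']
print('tcp',f(p),'hub',f([.56,.3735,.083]),'tip',f([.5307,.4165,.083]),'btn',f([.465,.396,.06]))
d=grab('top');print(proj(d,p));cv2.imwrite('pics/t3.png',cv2.resize(d['image'][100:250,290:490,::-1],None,fx=4,fy=4,interpolation=cv2.INTER_CUBIC))
E
```

```text
tcp [354, 266] hub [263, 211] tip [300, 256] btn [460, 302]
(np.float64(375.63688555885795), np.float64(181.420503841562))
```

View pics/t3.png

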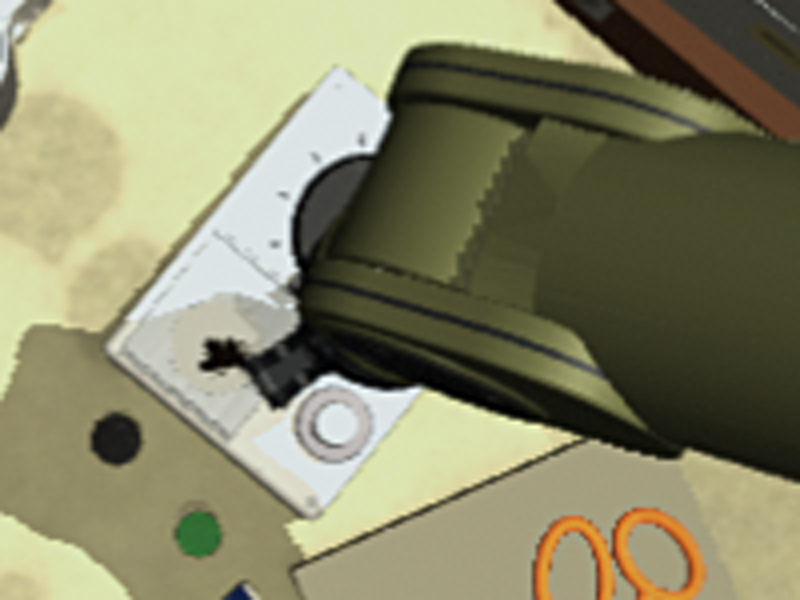

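The top view has the forearm covering the dial; the mark at (290,285) is still visible. I'll check pixel values below the finger for a pale tip.

```bash
python3 - <<'E'
from h import *
im=grab('side')['image'].astype(int).mean(2).astype(int)
print(im[152:182,320:346])
E
```

```text
[[ 57  64  64  59  58  99  80  87 115  81  42  42  44  42  40  43  65  69
   62  60  64  63  63  57  61  61]
 [ 56  60  61  61  60  99  77  87 115  81  44  41  45  44  44  43  61  70
   60  60  58  64  57  56  52  50]
 [ 64  60  62  61  57 101  80  89 114  80  47  42  42  43  45  39  63  65
   58  58  51  48  48 154 190 184]
 [ 59  61  61  58  54 100  79  88 113  75  39  44  44  44  45  38  62  75
   93 164 193 189 186 198 203 201]
 [ 62  62  60  60  61  98  79  88 113  74  37  43  44  44  40  41  58 167
  198 204 206 203 200 197 194 197]
 [ 62  61  59  62  59  97  79  86 114  79  40  39  44  44  46  42  55 176
  208 203 205 202 201 197 201 205]
 [ 60  60  57  49  51  92  81  88 116  78  42  46  43  43  40  39  58 172
  203 201 199 199 200 200 201 202]
 [ 50  50  88 169 199 157  79  88 114  78  39  44  47  43  44  41  55 176
  208 198 201 201 200 200 200 203]
 [193 196 199 211 224 174  78  86 115  79  37  44  45  44  44  41  55 177
  207 202 203 205 204 203 202 204]
 [217 219 218 219 227 180  80  85 114  73  43  41  48  45  43  42  53 178
  209 201 200 202 201 199 200 199]
 [219 220 
[... 1470 characters left out ...]
47 248 248
  248 247 248 248 248 248 247 242]
 [ 82  80  55  41  43  40  44  44  40  36  28 230 253 249 248 248 248 247
  248 248 247 248 248 248 249 249]
 [ 82  77  54  41  40  39  40  43  45  39  23 241 254 249 249 248 248 248
  248 248 248 248 247 248 248 250]
 [ 83  80  55  45  44  41  48  45  40  31  51 238 252 249 248 248 248 248
  248 248 248 248 248 249 249 243]
 [ 84  76  56  41  46  42  43  41  36  59 227 254 251 248 248 248 248 248
  248 248 248 248 248 249 244 211]
 [ 80  76  55  46  45  43  38  36  62 132 190 248 253 250 249 248 248 248
  248 248 248 249 249 249 223 175]
 [ 80  67  48  36  39  35  43 112 147 163 166 187 246 253 251 249 248 248
  249 248 248 248 251 236 180 173]]
```

The visible tip sits about 19 mm higher in the image than the stated TCP. I'll push forward a little and use the force to find contact, staying well within half a click.

Request:
move_arm(
  plan=[
    {"tx":-3,"ty":0,"tz":0,"twist":0,"hand":0},
    {"tx":-3,"ty":0,"tz":0,"twist":0,"hand":0},
    {"tx":-3,"ty":0,"tz":0,"twist":0,"hand":0},
    {"tx":-2,"ty":0,"tz":0,"twist":0,"hand":0},
    {"tx":-2,"ty":0,"tz":0,"twist":0,"hand":0},
    {"tx":-1,"ty":0,"tz":0,"twist":0,"hand":0},
    {"tx":-1,"ty":0,"tz":0,"twist":0,"hand":0},
    {"tx":-1,"ty":0,"tz":0,"twist":0,"hand":0},
    {"tx":0,"ty":0,"tz":0,"twist":0,"hand":0},
    {"tx":0,"ty":0,"tz":0,"twist":0,"hand":0},
  ],
)

```text
t: 3.78
eef_pos: [0.5265, 0.3996, 0.0689]
tool_rot: [[-0.826, -0.564, -0.0], [-0.564, 0.826, 0.0], [0.0, 0.0, -1.0]]
contact_force: [-0.0, 0.3, -0.1]
opening: -0.0001
finger_force: 0.0
```

```bash
python3 - <<'E'
from h import *
show()
d=grab('side');f=lambda P:[round((a-b)*5) for a,b in zip(proj(d,P),(260,120))]
print(f(manip.get_state()['eef_pos']))
cv2.imwrite('pics/s4.png',cv2.resize(d['image'][120:240,260:400,::-1],None,fx=5,fy=5,interpolation=cv2.INTER_CUBIC))
E
```

```text
t 3.7833 p [0.5265 0.3996 0.0689] yaw_y 124.33 zax [-1.e-04  0.e+00 -1.e+00] F [-0.04  0.31 -0.09] op -7.777648718343443e-05 j [-28.8  53.7 -23.9  88.6  28.2  43.8  59.6]
r,ang from hub 0.0425 142.06 tool-frame hub offset mm [-12.9 -40.5  -0. ]
[320, 271]
```

View pics/s4.png

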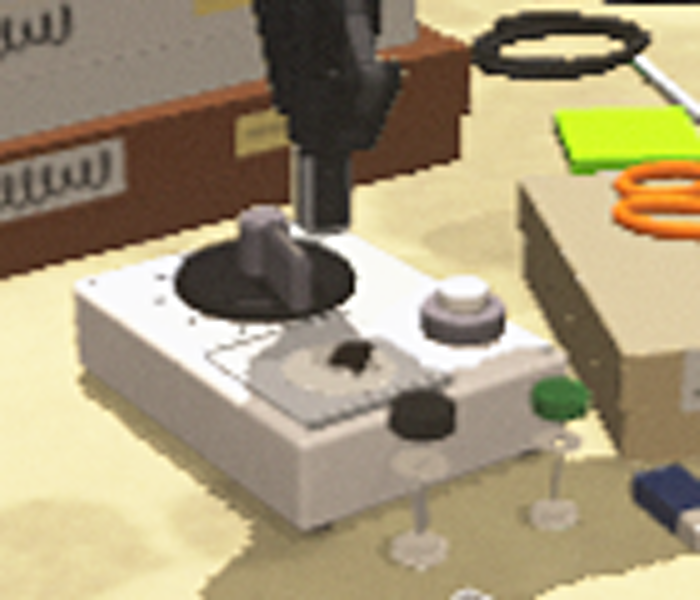

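There is no contact yet; the arm at (275,255) hasn't moved and the tip shows at (325,230) against the expected (320,271). I'll back off and feel downward to settle the tip height.

Request:
move_arm(
  plan=[
    {"tx":4,"ty":0,"tz":0,"twist":0,"hand":0},
    {"tx":4,"ty":0,"tz":0,"twist":0,"hand":0},
    {"tx":4,"ty":0,"tz":0,"twist":0,"hand":0},
    {"tx":0,"ty":0,"tz":3,"twist":0,"hand":0},
    {"tx":0,"ty":0,"tz":3,"twist":0,"hand":0},
    {"tx":0,"ty":0,"tz":2,"twist":0,"hand":0},
    {"tx":0,"ty":0,"tz":2,"twist":0,"hand":0},
    {"tx":0,"ty":0,"tz":1.5,"twist":0,"hand":0},
    {"tx":0,"ty":0,"tz":1,"twist":0,"hand":0},
    {"tx":0,"ty":0,"tz":0,"twist":0,"hand":0},
  ],
)

```text
t: 4.67
eef_pos: [0.5166, 0.3928, 0.056]
tool_rot: [[-0.826, -0.564, -0.0], [-0.564, 0.826, -0.0], [0.0, -0.0, -1.0]]
contact_force: [0.5, 0.7, 0.6]
opening: 0.0001
finger_force: 0.0
```

No contact at 0.056, so the real tip is higher than the TCP, matching the picture. I'll lower another 7 mm (true tip about 0.068).

Request:
move_arm(
  plan=[
    {"tx":0,"ty":0,"tz":1,"twist":0,"hand":0},
    {"tx":0,"ty":0,"tz":1,"twist":0,"hand":0},
    {"tx":0,"ty":0,"tz":1,"twist":0,"hand":0},
    {"tx":0,"ty":0,"tz":1,"twist":0,"hand":0},
    {"tx":0,"ty":0,"tz":1,"twist":0,"hand":0},
    {"tx":0,"ty":0,"tz":1,"twist":0,"hand":0},
    {"tx":0,"ty":0,"tz":1,"twist":0,"hand":0},
    {"tx":0,"ty":0,"tz":0,"twist":0,"hand":0},
    {"tx":0,"ty":0,"tz":0,"twist":0,"hand":0},
    {"tx":0,"ty":0,"tz":0,"twist":0,"hand":0},
  ],
)

```text
t: 5.5
eef_pos: [0.5167, 0.3929, 0.0494]
tool_rot: [[-0.826, -0.564, 0.0], [-0.564, 0.826, 0.0], [-0.0, 0.0, -1.0]]
contact_force: [-0.9, 0.2, -0.3]
opening: 0.0002
finger_force: 0.0
```

```bash
python3 - <<'E'
from h import *
show()
d=grab('side');p=manip.get_state()['eef_pos'];print(proj(d,p),proj(d,p+[0,0,.019]))
print(d['image'].astype(int).mean(2).astype(int)[162:184,322:342])
E
```

```text
t 5.5 p [0.5167 0.3929 0.0494] yaw_y 124.33 zax [ 0.e+00  1.e-04 -1.e+00] F [-0.92  0.19 -0.29] op 0.00024046048754559614 j [-29.2  54.4 -22.9  91.3  29.3  40.3  58.1]
r,ang from hub 0.0475 155.89 tool-frame hub offset mm [-24.8 -40.4   0. ]
(np.float64(329.2010688125735), np.float64(181.58300141267227)) (np.float64(329.22022979999394), np.float64(173.7056747364725))
[[228 220 132  69 105  89  54  41  44  47  44  41  45 138 201 210 204 201
  200 201]
 [234 205 112  72 101  90  55  41  44  45  42  44  45 133 196 206 205 202
  198 199]
 [244 235 149  71 108  89  53  41  43  43  41  41  44 138 200 204 202 202
  201 198]
 [251 247 159  67 108  88  50  39  45  46  44  41  48 136 199 204 199 201
  199 198]
 [254 249 159  71 108 105  62  40  43  44  46  43  44 132 200 206 200 200
  202 202]
 [255 254 162  71 111  99  53  43  41  49  46  44  42 167 216 215 211 206
  206 204]
 [144 158 104  75 111  90  54  42  46  46  43  42  54 176 220 221 219 217
  213 212]
 [ 36  57  60  83 109  92  52  43  44  49  46  43  45 170 223 225 223 221
  220 220]
 [ 45  50  56  80 108  92  54  46  47  48  49  41 
[... 440 characters left out ...]
 248 248
  248 248]
 [ 54  40  44  41  44  44  40  39  32 234 254 250 249 249 248 248 248 248
  248 248]
 [ 55  40  42  42  43  43  43  41  22 241 254 250 249 248 248 248 248 248
  248 248]
 [ 56  45  41  40  42  44  39  36  48 237 252 249 248 248 248 248 248 248
  248 248]
 [ 53  41  45  45  42  43  33  57 220 253 250 248 248 248 248 248 248 248
  248 248]
 [ 58  40  42  45  38  34  62 129 249 255 252 250 249 248 248 248 248 248
  248 249]
 [ 50  42  40  38  42 109 152 163 195 203 245 253 251 249 248 248 248 248
  249 248]
 [ 38  40  58 122 129 121 132 114 141 159 191 201 242 250 248 248 248 248
  248 250]
 [120 131  91 119 157 152 149 156 151 159 163 160 242 252 250 249 248 248
  248 250]]
```

The tip now matches TCP + 19 mm (true tip about 0.068), so it sits beside the arm. I'll advance to contact.

Request:
move_arm(
  plan=[
    {"tx":-2,"ty":0,"tz":1,"twist":0,"hand":0},
    {"tx":-2,"ty":0,"tz":1,"twist":0,"hand":0},
    {"tx":-2,"ty":0,"tz":0,"twist":0,"hand":0},
    {"tx":-1,"ty":0,"tz":0,"twist":0,"hand":0},
    {"tx":-1,"ty":0,"tz":0,"twist":0,"hand":0},
    {"tx":-1,"ty":0,"tz":0,"twist":0,"hand":0},
    {"tx":-1,"ty":0,"tz":0,"twist":0,"hand":0},
    {"tx":-1,"ty":0,"tz":0,"twist":0,"hand":0},
    {"tx":0,"ty":0,"tz":0,"twist":0,"hand":0},
    {"tx":0,"ty":0,"tz":0,"twist":0,"hand":0},
  ],
)

```text
t: 6.38
eef_pos: [0.5248, 0.3986, 0.0473]
tool_rot: [[-0.826, -0.564, -0.001], [-0.564, 0.826, -0.001], [0.002, -0.0, -1.0]]
contact_force: [-2.6, -2.2, 3.2]
opening: -0.0
finger_force: 2.0
```

Contact at about 3 N, with the face about 11 mm from the tool centre. Next I'll sweep along the arc around the hub, turning the tool along with it.

Request:
move_arm(
  plan=[
    {"tx":-1.78,"ty":0.61,"tz":0,"twist":2.5,"hand":0},
    {"tx":-1.78,"ty":0.61,"tz":0,"twist":2.5,"hand":0},
    {"tx":-1.78,"ty":0.61,"tz":0,"twist":2.5,"hand":0},
    {"tx":-1.78,"ty":0.61,"tz":0,"twist":2.5,"hand":0},
    {"tx":-1.78,"ty":0.61,"tz":0,"twist":2.5,"hand":0},
    {"tx":-1.78,"ty":0.61,"tz":0,"twist":2.5,"hand":0},
    {"tx":-1.78,"ty":0.61,"tz":0,"twist":2.5,"hand":0},
    {"tx":-1.78,"ty":0.61,"tz":0,"twist":2.5,"hand":0},
    {"tx":-1.78,"ty":0.61,"tz":0,"twist":2.5,"hand":0},
    {"tx":-1.78,"ty":0.61,"tz":0,"twist":2.5,"hand":0},
  ],
)

```text
t: 7.22
eef_pos: [0.5406, 0.4122, 0.0475]
tool_rot: [[-0.987, -0.16, 0.002], [-0.16, 0.987, 0.001], [-0.002, 0.001, -1.0]]
contact_force: [0.5, 0.4, 0.6]
opening: 0.0004
finger_force: 0.0
```

```bash
python3 - <<'E'
from h import *
show()
E
```

```text
t 7.2167 p [0.5406 0.4122 0.0475] yaw_y 99.22 zax [ 0.0018  0.0015 -1.    ] F [0.48 0.39 0.58] op 0.00044122572092395075 j [-32.6  55.7 -17.   85.7  21.3  41.7  40.7]
r,ang from hub 0.0433 116.62 tool-frame hub offset mm [-13.  -41.3  -0. ]
```

Request:
move_arm(
  plan=[
    {"tx":-1.6,"ty":0.57,"tz":0,"twist":2.5,"hand":0},
    {"tx":-1.6,"ty":0.57,"tz":0,"twist":2.5,"hand":0},
    {"tx":-1.6,"ty":0.57,"tz":0,"twist":2.5,"hand":0},
    {"tx":-1.6,"ty":0.57,"tz":0,"twist":2.5,"hand":0},
    {"tx":-1.6,"ty":0.57,"tz":0,"twist":2.5,"hand":0},
    {"tx":-1.6,"ty":0.57,"tz":0,"twist":2.5,"hand":0},
    {"tx":-1.6,"ty":0.57,"tz":0,"twist":2.5,"hand":0},
    {"tx":-1.6,"ty":0.57,"tz":0,"twist":2.5,"hand":0},
    {"tx":-1.6,"ty":0.57,"tz":0,"twist":2.5,"hand":0},
    {"tx":-1.6,"ty":0.57,"tz":0,"twist":2.5,"hand":0},
  ],
)

```text
t: 8.05
eef_pos: [0.5564, 0.4175, 0.0475]
tool_rot: [[-0.962, 0.272, 0.002], [0.272, 0.962, 0.002], [-0.001, 0.002, -1.0]]
contact_force: [0.2, -0.3, -0.5]
opening: -0.0
finger_force: 0.0
```

```bash
python3 - <<'E'
from h import *
show()
E
```

```text
t 8.05 p [0.5564 0.4175 0.0475] yaw_y 74.24 zax [ 0.0015  0.0015 -1.    ] F [ 0.17 -0.28 -0.48] op -3.780087402241751e-05 j [-35.4  56.2 -10.8  82.7  13.3  42.3  22.9]
r,ang from hub 0.0441 94.69 tool-frame hub offset mm [-15.4 -41.3  -0.1]
```

Request:
move_arm(
  plan=[
    {"tx":-2.18,"ty":0.75,"tz":0,"twist":3,"hand":0},
    {"tx":-2.18,"ty":0.75,"tz":0,"twist":3,"hand":0},
    {"tx":-2.18,"ty":0.75,"tz":0,"twist":3,"hand":0},
    {"tx":-2.18,"ty":0.75,"tz":0,"twist":3,"hand":0},
    {"tx":-2.18,"ty":0.75,"tz":0,"twist":3,"hand":0},
    {"tx":-2.18,"ty":0.75,"tz":0,"twist":3,"hand":0},
    {"tx":-2.18,"ty":0.75,"tz":0,"twist":3,"hand":0},
    {"tx":-2.18,"ty":0.75,"tz":0,"twist":3,"hand":0},
    {"tx":-2.18,"ty":0.75,"tz":0,"twist":3,"hand":0},
    {"tx":-2.18,"ty":0.75,"tz":0,"twist":3,"hand":0},
  ],
)

```text
t: 8.88
eef_pos: [0.5788, 0.4136, 0.0475]
tool_rot: [[-0.698, 0.717, 0.002], [0.717, 0.698, 0.002], [0.0, 0.002, -1.0]]
contact_force: [0.0, -0.5, -0.7]
opening: 0.0002
finger_force: 0.0
```

```bash
python3 - <<'E'
from h import *
show()
d=grab('side');cv2.imwrite('pics/s5.png',cv2.resize(d['image'][120:220,260:400,::-1],None,fx=5,fy=5,interpolation=cv2.INTER_CUBIC))
E
```

```text
t 8.8833 p [0.5788 0.4136 0.0475] yaw_y 44.23 zax [ 0.0017  0.0017 -1.    ] F [ 0.04 -0.51 -0.71] op 0.00015196666018128961 j [-37.7  57.1  -3.2  79.6   3.9  43.3   1.9]
r,ang from hub 0.0443 64.84 tool-frame hub offset mm [-15.6 -41.5  -0.1]
```

View pics/s5.png

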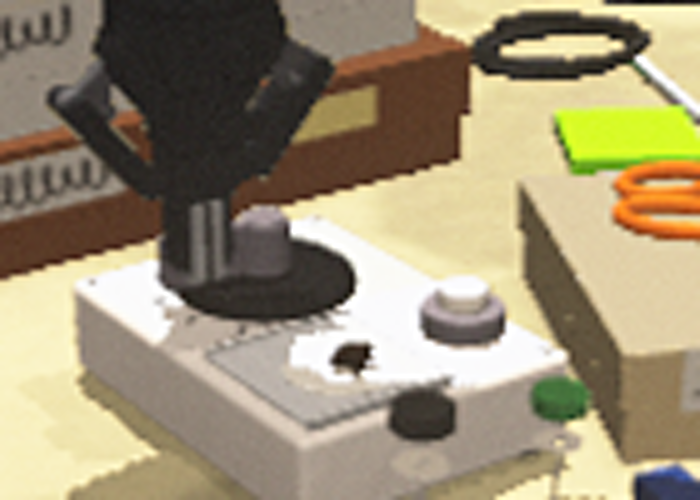

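The side view shows the hub at (262,235) with the arm hidden behind the finger at (200,240), as expected. Now the last click, ending between its half-way point and the next.

Request:
move_arm(
  plan=[
    {"tx":-2.18,"ty":0.76,"tz":0,"twist":3,"hand":0},
    {"tx":-2.18,"ty":0.76,"tz":0,"twist":3,"hand":0},
    {"tx":-2.18,"ty":0.76,"tz":0,"twist":3,"hand":0},
    {"tx":-2.18,"ty":0.76,"tz":0,"twist":3,"hand":0},
    {"tx":-2.18,"ty":0.76,"tz":0,"twist":3,"hand":0},
    {"tx":-2.18,"ty":0.76,"tz":0,"twist":3,"hand":0},
    {"tx":-2.18,"ty":0.76,"tz":0,"twist":3,"hand":0},
    {"tx":-2.18,"ty":0.76,"tz":0,"twist":3,"hand":0},
    {"tx":-2.18,"ty":0.76,"tz":0,"twist":3,"hand":0},
    {"tx":-2.18,"ty":0.76,"tz":0,"twist":3,"hand":0},
  ],
)

```text
t: 9.77
eef_pos: [0.5961, 0.3987, 0.0475]
tool_rot: [[-0.247, 0.969, 0.001], [0.969, 0.247, 0.001], [0.001, 0.002, -1.0]]
contact_force: [-0.7, -0.0, -0.5]
opening: 0.0003
finger_force: 0.0
```

```bash
python3 - <<'E'
from h import *
show()
E
```

```text
t 9.7667 p [0.5961 0.3987 0.0475] yaw_y 14.3 zax [ 0.0014  0.0012 -1.    ] F [-0.72 -0.02 -0.47] op 0.00026168562679256056 j [-39.5  57.7   4.4  78.6  -5.4  43.8 -19. ]
r,ang from hub 0.0441 34.88 tool-frame hub offset mm [-15.5 -41.2  -0.1]
```

No contact force, so it has snapped. I'll back off, lift, and move toward the button.

Request:
move_arm(
  plan=[
    {"tx":4,"ty":0,"tz":0,"twist":0,"hand":0},
    {"tx":4,"ty":0,"tz":0,"twist":0,"hand":0},
    {"tx":0,"ty":0,"tz":-10,"twist":0,"hand":0},
    {"tx":0,"ty":0,"tz":-20,"twist":0,"hand":0},
    {"tx":0,"ty":0,"tz":-20,"twist":0,"hand":0},
    {"tx":0,"ty":0,"tz":-20,"twist":0,"hand":0},
    {"tx":0,"ty":0,"tz":-20,"twist":0,"hand":0},
    {"tx":0,"ty":-30,"tz":0,"twist":0,"hand":0},
    {"tx":0,"ty":-30,"tz":0,"twist":0,"hand":0},
    {"tx":0,"ty":0,"tz":0,"twist":0,"hand":0},
  ],
)

```text
t: 10.6
eef_pos: [0.5272, 0.3896, 0.1374]
tool_rot: [[-0.252, 0.968, -0.01], [0.968, 0.252, -0.003], [-0.001, -0.01, -1.0]]
contact_force: [-1.1, 0.7, 0.0]
opening: 0.0002
finger_force: 0.0
```

```bash
python3 - <<'E'
from h import *
show([.465,.396,.138])
E
```

```text
t 10.6 p [0.5272 0.3896 0.1374] yaw_y 14.61 zax [-0.0096 -0.0034 -0.9999] F [-1.13  0.69  0.02] op 0.0001862485598677033 j [-43.   47.    5.   87.7  -5.3  46.1 -21.2]
r,ang from hub 0.0365 153.91 tool-frame hub offset mm [-23.8  27.7  -0.3]
go mm [ 21.9 -58.6  -0. ]
```

Request:
move_arm(
  plan=[
    {"tx":5,"ty":-14,"tz":0,"twist":0,"hand":0},
    {"tx":6,"ty":-15,"tz":0,"twist":0,"hand":0},
    {"tx":6,"ty":-15,"tz":0,"twist":0,"hand":0},
    {"tx":5,"ty":-14.5,"tz":0,"twist":0,"hand":0},
    {"tx":0,"ty":0,"tz":20,"twist":0,"hand":0},
    {"tx":0,"ty":0,"tz":20,"twist":0,"hand":0},
    {"tx":0,"ty":0,"tz":20,"twist":0,"hand":0},
    {"tx":0,"ty":0,"tz":15,"twist":0,"hand":0},
    {"tx":0,"ty":0,"tz":0,"twist":0,"hand":0},
    {"tx":0,"ty":0,"tz":0,"twist":0,"hand":0},
  ],
)

```text
t: 11.43
eef_pos: [0.4731, 0.398, 0.0625]
tool_rot: [[-0.249, 0.969, -0.001], [0.969, 0.249, -0.0], [0.0, -0.001, -1.0]]
contact_force: [-0.7, -0.4, 0.4]
opening: 0.0002
finger_force: 0.0
```

```bash
python3 - <<'E'
from h import *
show([.465,.396,.047])
d=grab('side');cv2.imwrite('pics/s6.png',cv2.resize(d['image'][120:220,260:400,::-1],None,fx=5,fy=5,interpolation=cv2.INTER_CUBIC))
f=lambda P:[round((a-b)*5) for a,b in zip(proj(d,P),(260,120))]
for a in (34.3,4.3,-25.7): print(a,f([.56+.052*np.cos(np.radians(a)),.3735+.052*np.sin(np.radians(a)),.083]))
E
```

```text
t 11.4333 p [0.4731 0.398  0.0625] yaw_y 14.41 zax [-7.e-04 -1.e-04 -1.e+00] F [-0.66 -0.38  0.39] op 0.00020885516814296679 j [-46.7  50.3   4.3  97.7  -6.3  32.2 -24.2]
r,ang from hub 0.0903 164.24 tool-frame hub offset mm [-45.4  78.1  -0.1]
go mm [ 0.  -8.3 15.5]
34.3 [150, 227]
4.3 [150, 203]
-25.7 [179, 183]
```

View pics/s6.png

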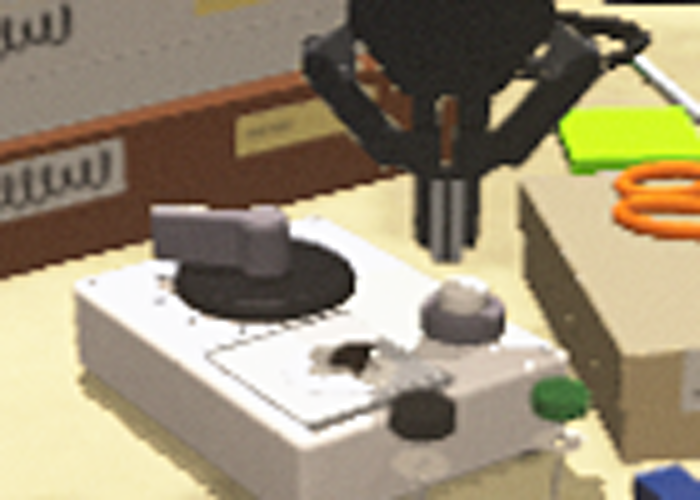

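The arm tip is at (152,207), matching the fourth click (predicted 150,203). The finger is at (447,255), just behind the button at (463,295). I'll shift 8 mm and lower.

Request:
move_arm(
  plan=[
    {"tx":0,"ty":-4,"tz":0,"twist":0,"hand":0},
    {"tx":0,"ty":-4.5,"tz":0,"twist":0,"hand":0},
    {"tx":0,"ty":0,"tz":4,"twist":0,"hand":0},
    {"tx":0,"ty":0,"tz":4,"twist":0,"hand":0},
    {"tx":0,"ty":0,"tz":3,"twist":0,"hand":0},
    {"tx":0,"ty":0,"tz":2,"twist":0,"hand":0},
    {"tx":0,"ty":0,"tz":2,"twist":0,"hand":0},
    {"tx":0,"ty":0,"tz":1,"twist":0,"hand":0},
    {"tx":0,"ty":0,"tz":1,"twist":0,"hand":0},
    {"tx":0,"ty":0,"tz":0,"twist":0,"hand":0},
  ],
)

```text
t: 12.32
eef_pos: [0.4651, 0.3955, 0.0454]
tool_rot: [[-0.248, 0.969, -0.0], [0.969, 0.248, -0.0], [-0.0, -0.0, -1.0]]
contact_force: [-1.4, -1.3, 2.8]
opening: 0.0002
finger_force: 1.4
```

Request:
move_arm(
  plan=[
    {"tx":0,"ty":0,"tz":0.5,"twist":0,"hand":0},
    {"tx":0,"ty":0,"tz":0.5,"twist":0,"hand":0},
    {"tx":0,"ty":0,"tz":0.5,"twist":0,"hand":0},
    {"tx":0,"ty":0,"tz":0.5,"twist":0,"hand":0},
    {"tx":0,"ty":0,"tz":0.5,"twist":0,"hand":0},
    {"tx":0,"ty":0,"tz":0,"twist":0,"hand":0},
    {"tx":0,"ty":0,"tz":0,"twist":0,"hand":0},
    {"tx":0,"ty":0,"tz":0,"twist":0,"hand":0},
    {"tx":0,"ty":0,"tz":0,"twist":0,"hand":0},
    {"tx":0,"ty":0,"tz":0,"twist":0,"hand":0},
  ],
)

```text
t: 13.15
eef_pos: [0.4651, 0.3956, 0.0437]
tool_rot: [[-0.248, 0.969, -0.0], [0.969, 0.248, 0.0], [0.0, 0.0, -1.0]]
contact_force: [-2.0, -2.3, 8.9]
opening: -0.0
finger_force: 4.4
```

Request:
move_arm(
  plan=[
    {"tx":0,"ty":0,"tz":0.5,"twist":0,"hand":0},
    {"tx":0,"ty":0,"tz":0.5,"twist":0,"hand":0},
    {"tx":0,"ty":0,"tz":0.5,"twist":0,"hand":0},
    {"tx":0,"ty":0,"tz":0,"twist":0,"hand":0},
    {"tx":0,"ty":0,"tz":0,"twist":0,"hand":0},
    {"tx":0,"ty":0,"tz":0,"twist":0,"hand":0},
    {"tx":0,"ty":0,"tz":0,"twist":0,"hand":0},
    {"tx":0,"ty":0,"tz":0,"twist":0,"hand":0},
    {"tx":0,"ty":0,"tz":0,"twist":0,"hand":0},
    {"tx":0,"ty":0,"tz":0,"twist":0,"hand":0},
  ],
)

```text
t: 13.98
eef_pos: [0.4652, 0.3956, 0.0435]
tool_rot: [[-0.247, 0.969, 0.0], [0.969, 0.247, 0.001], [0.0, 0.0, -1.0]]
contact_force: [-5.1, -3.0, 18.5]
opening: -0.0001
finger_force: 9.3
```

It has bottomed firmly: 18.5 N with almost no more travel, and the spring slope before that fits a full 5 mm. I'll lift clear.

Request:
move_arm(
  plan=[
    {"tx":0,"ty":0,"tz":-3,"twist":0,"hand":0},
    {"tx":0,"ty":0,"tz":-5,"twist":0,"hand":0},
    {"tx":0,"ty":0,"tz":-10,"twist":0,"hand":0},
    {"tx":0,"ty":0,"tz":-20,"twist":0,"hand":0},
    {"tx":0,"ty":0,"tz":-25,"twist":0,"hand":0},
    {"tx":0,"ty":0,"tz":-25,"twist":0,"hand":0},
    {"tx":0,"ty":0,"tz":-20,"twist":0,"hand":0},
    {"tx":0,"ty":0,"tz":0,"twist":0,"hand":0},
    {"tx":0,"ty":0,"tz":0,"twist":0,"hand":0},
    {"tx":0,"ty":0,"tz":0,"twist":0,"hand":0},
  ],
)

```text
t: 14.82
eef_pos: [0.4648, 0.3954, 0.149]
tool_rot: [[-0.248, 0.969, -0.001], [0.969, 0.248, -0.0], [-0.0, -0.001, -1.0]]
contact_force: [0.5, 0.7, -0.3]
opening: 0.0002
finger_force: 0.0
```

```bash
python3 - <<'E'
from h import *
show()
d=grab('side');im=d['image'][120:240,260:400,::-1];cv2.imwrite('pics/s7.png',cv2.resize(im,None,fx=5,fy=5,interpolation=cv2.INTER_CUBIC))
E
```

```text
t 14.8167 p [0.4648 0.3954 0.149 ] yaw_y 14.34 zax [-6.e-04 -4.e-04 -1.e+00] F [ 0.51  0.68 -0.27] op 0.0002468555186479114 j [-47.9  42.8   5.6  96.3  -5.8  41.3 -25. ]
r,ang from hub 0.0977 167.03 tool-frame hub offset mm [-44.8  86.8  -0. ]
```

View pics/s7.png

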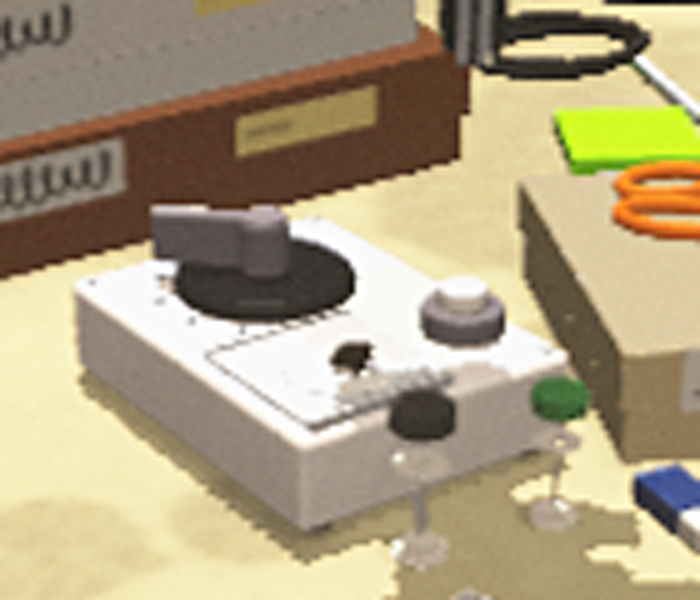

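The button is back up at (463,293), the arm is on the fourth click with its tip at (152,207), and the dish and vials haven't moved. Handing in.

```bash
python3 -c "
from station import manip
print(manip.close_job())"
```

```text
the job is handed in; nothing more can be done
None
```

The dial was pushed exactly four clicks clockwise, then the start button was pressed fully down and came back up; the dish and vials stayed where they were, and the job is handed in (no verdict was returned).

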